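# Seat the microtube rack on the shaker and throw its toggle latch

### The job

Using the fingertips only to push, slide the low microtube rack back along the shaker's deck until it sits fully home against the back stops. Then flip the toggle latch behind it over towards the rack, past centre, so that it snaps shut with its nose over the rack's back edge. Keep the rack flat on the deck, do not pick anything up, and leave the other things on and around the shaker where they are.

Things in the scene. Friction and masses are not known exactly. Their poses are not given: they have to be found in the camera images.
- shaker: Fixed white bench shaker with a bare metal deck, 230 x 270 x 45 mm. Origin: centre of its underside, on the desk. x points from its front (display, dial) to its back, where the latch is; y to its left, z up; deck top at z = 45 mm. Two rails, 14 mm high above the deck, run along x at y = +-82 mm and guide the rack with 3 mm play each side
- rack_home (a point): Point on the deck top where the rack's origin lies when the rack is home against the two back stops (22 mm high): shaker x = 0, y = 0, z = 45 mm; same axes as the shaker
- micro_rack: Low dark-grey rack with small white tubes at both ends, loose on the deck between the rails, 0.10 to 0.18 kg. Origin: centre of its underside. 148 mm along its own x (the shaker's y), 88 mm along its own y (which points to the shaker's front); body 35 mm high, tubes up to 55 mm. Starts 20 to 40 mm short of home and slides easily when pushed low on the middle of its front face
- latch_pivot (a point): Centre of the latch's pivot, on a steel bracket at shaker x = 75, y = 0, z = 90 mm; the bracket's top is at z = 101 mm, 37 mm wide. Same axes as the shaker; the latch turns about y
- latch_tip (a point): Centre of the black 20 mm ball at the end of the latch's handle, 80 mm from the pivot. The handle below it is a straight black bar 15 mm thick. z points along the handle away from the pivot, y along the pivot's axis. Open, it is 40 mm behind the pivot; shut, 40 mm in front of it
- latch (a joint): Angle of the toggle latch, rad: 0 open (handle leans 0.525 to the shaker's back, nose up), 0.525 handle upright, 1.05 shut (handle leans 0.525 to the front over the rack, nose level 1 mm above the rack's back edge). A spring drives it from upright to either end: about 6 N at the ball starts it, less towards the centre; past centre it snaps on by itself. It starts open
- marker: Black marker pen, 132 mm long and 13 mm thick, lying on the deck's right margin outside the rail; leave it
- tweezers: Steel forceps, 135 mm long, 10 mm high, lying on the deck's left margin outside the rail; leave them
- beaker: White beaker, 66 mm wide and 73 mm high, standing on the desk to the right of the shaker; leave it
- spray: White spray bottle, 37 mm wide and 118 mm high, standing on the desk to the left of the shaker; leave it
Mind the look-alikes: they are no part of the job. There is more than one size of the micro_rack; the one meant has the size given above.

How it is judged (in metres and radians):
On the way, in this order (a step that is already met when the one before it is completed fails the run):
1. the rack is home against the back stops while the latch is still open (x of micro_rack in the frame of shaker above -0.003 m and value of joint latch below 0.2 rad), for 0.2 s.
2. the latch has snapped shut over the rack's back edge (x of micro_rack in the frame of shaker above -0.004 m and value of joint latch above 0.98 rad), for 0.2 s.
At the end, for the whole second after the job is handed in: The rack lies flat on the deck, at rest, within 4 mm of home against the back stops, and the latch is snapped shut (over 0.98 rad); first the rack goes home (within 3 mm) with the latch still open, then the latch is thrown (all of step 2 and x of micro_rack in the frame of shaker below 0.004 m and z of micro_rack in the frame of shaker below 0.049 m and angle between micro_rack's own z axis and vertical below 0.05 rad and linear speed of micro_rack below 0.02 m/s); the robot touches nothing.
It fails at once if the rack is lifted off the deck by more than 10 mm or tipped (z of micro_rack in the frame of shaker above 0.055 m or angle between micro_rack's own z axis and vertical above 0.2 rad).
It fails at once if the marker, forceps, beaker or spray bottle is moved by more than 25 mm (distance of any of marker, tweezers, beaker, spray from where it was at the start of the episode above 0.025 m).
It also fails if it takes over 48 s, if anything falls off the work surface, if the arm or the gripper's body presses on something with over 40 N, if the wrist force passes 120 N, or if a joint passes its speed limit or range.

### The arm

A 6-joint arm with a two-finger parallel gripper is mounted at the origin on a cart in front of the work surface, level with it; the furniture and walls round the work are solid. World frame = base frame: x ahead of the robot, y to its left, z up, the work surface at z = 0. Lengths are in mm, angles in rad, forces in N, time in s.
With the tool pointing down it reaches from about 425 to 925 mm from the base axis. Payload 12.5 kg.
Tool frame: the origin (TCP) lies midway between the tips of the shut fingers; the grasp point (between the pads) lies 19 mm behind it; x points along the fingers, y is the direction in which the jaws open and shut, and the axes are right-handed (so a half turn about x gives the same grasp; the last joint's range is limited). The gripper opens to 85 mm and grips with 20 to 120 N. Pads are 22 mm wide; open, the fingers measure 114 mm over their backs; the gripper's body (76 mm by 85 mm) begins 54 mm behind the grasp point. The pads swing forward as they close: fully open they stand 13 mm farther back than shut.
Start: joints at [-1.327, 0.491, 1.559, -0, 1.092, -0.106], TCP at [214.217, -587.159, 231.327] pointing down, gripper open.
Joint ranges: [-3.1, 3.1], [-0.84, 2.19], [0.05, 2.79], [-1.13, 4.28], [0.06, 2.93], [-2.69, 2.69]. Speed limits (rad/s): [2.22, 2.22, 2.79, 3.14, 3.14, 3.14].

### API

Orientations are given as a unit quaternion [x, y, z, w].
In Python, from station import env gives the robot as it stands. The module is installed in compiled form; this text tells all that it offers.
- The arm moves only by the shell command python3 -m pendant 'ROWS' [FORCE]. ROWS is JSON, a list that holds one entry, the list of rows, each a list of 5 numbers: the shift along the tool's x, y, z in mm, then the turn about the tool's x in degrees, then the finger opening in mm, from 0 to 85.4. A call has exactly 5 rows; each row shifts and turns the pose as measured when the row begins, along the tool's axes as they then stand; what a row does not reach is not made up. A row lasts 1/12 s, in which the tool goes at most 41.7 mm and 7.16 degrees, less where a joint would pass 70% of its speed; a pose out of reach is approached as far as the arm can. A call is refused whole if a number of a shift passes 41.7 or a number of a turn 7.16, either way. A call with a gripper value outside its range is refused whole. The fingers move at their own pace and stop on an object; FORCE is the grip in N (left out, the last holds). Time passes only in rows, so rows that do not move let the fingers close, or fill a call up. It gives the time, the measured TCP pose, the force and the opening at its end, in the units of the state.
- env.get_obs(): the state, without advancing time (a new reading comes with each control period).
- env.read_camera(name): name is "scene" or "top" or "wrist"; returns the picture (400x640x3 uint8, red, green, blue); there is no depth.
- env.camera_params(name): a dict with "mtx" (3x3 intrinsics, pixels), "dist" ([k1, k2, p1, p2, k3] as OpenCV has them; the pictures are not rectified), "pose" (4x4, takes a point from camera to world coordinates). Camera axes: x right, y down, z forward; pixel columns grow to the right and rows downward; lengths in mm; the calibration is good to about 2 mm. A picture is of the moment at which its call begins: read the wrist's pose just before it. camera_params takes no time and is no camera call; for the wrist camera it gives the pose at the moment of the call.
- env.sign_off(): hands the job in, once; it reports no verdict.
The state is a dict: "t": time; "joints": joint angles; "qd": joint speeds; "tau": joint torques, N m; "position": TCP position; "orientation": TCP orientation; "ft_force": force on the tool from outside, world axes, zero at the start; "moment": the same for the moment, N m; "finger_gap": finger opening in mm.
Only numpy, scipy, OpenCV 4.12 (cv2) and the standard library are available. Lean on these libraries where they do the work, as an engineer would, in place of code of your own. Each camera call takes 0.05 s, during which the arm holds its last target. There are 200 camera calls.

## Working session

There is one attempt and no reset: what is moved stays moved. The work goes in short steps, Python scripts to look and compute and a shell command to move; the robot and the scene stay as the last step left them, time stands still between calls to the robot, and variables do not carry over. Pictures are saved under pics/ and viewed, about 8 in all and at most 12, crops included, and the job is handed in when it is done.

```bash
mkdir -p pics; python3 - <<'E'
from station import env
import cv2,numpy as np
for n in("top","scene"):
    im=env.read_camera(n); cv2.imwrite(f"pics/{n}0.png",im[:,:,::-1])
    p=env.camera_params(n); print(n,np.round(p["mtx"],1).tolist(),np.round(p["dist"],3),np.round(p["pose"],3).tolist())
o=env.get_obs();print(o["t"],o["position"],o["orientation"],o["ft_force"])
E
```

```text
top [[373.9, 0.0, 319.4], [0.0, 373.9, 197.9], [0.0, 0.0, 1.0]] [0.007 0.    0.    0.    0.   ] [[-0.007, -0.983, 0.186, 361.618], [-1.0, 0.003, -0.021, 108.022], [0.02, -0.186, -0.982, 1036.451], [0.0, 0.0, 0.0, 1.0]]
scene [[415.6, 0.0, 324.9], [0.0, 415.6, 194.2], [0.0, 0.0, 1.0]] [-0.058  0.     0.     0.     0.   ] [[-0.525, -0.609, 0.595, -80.442], [-0.851, 0.359, -0.384, 514.105], [0.02, -0.707, -0.707, 870.948], [0.0, 0.0, 0.0, 1.0]]
0.1 [ 214.16479877 -586.96534225  230.80906464] [-0.69629778 -0.12337508  0.69634138 -0.12270563] [-0.22595152 -0.29505014 -0.35644145]
```

View pics/top0.png

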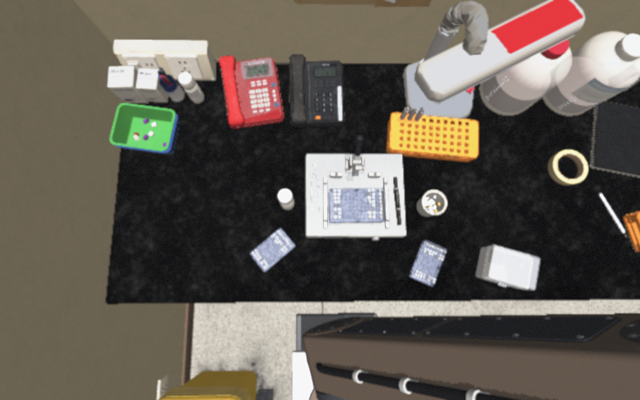

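View pics/scene0.png

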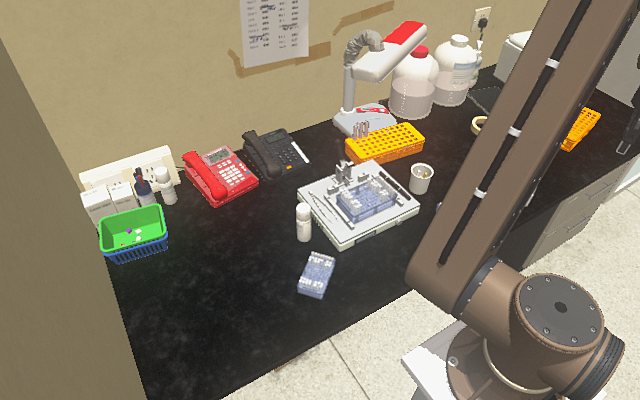

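The shaker is at top (355,195), with the rack on its deck between the rails at (356,205). Two look-alike racks lie on the desk at (272,250) and (428,262), with an orange rack at (433,136). The one on the deck fits the description, and an enlarged crop should confirm it.

```bash
cat > h.py <<'E'
from station import env
import cv2,numpy as np
def ray(n,uv,p=None):
    p=p or env.camera_params(n); q=cv2.undistortPoints(np.array([[uv]],float),p["mtx"],p["dist"])[0,0]
    T=np.array(p["pose"]); return T[:3,3],T[:3,:3]@np.array([q[0],q[1],1])
def plane(n,uv,z,p=None):
    o,d=ray(n,uv,p); return o+d*(z-o[2])/d[2]
def proj(n,X,p=None):
    p=p or env.camera_params(n); T=np.linalg.inv(p["pose"])
    return cv2.projectPoints(np.array(X,float).reshape(-1,1,3),cv2.Rodrigues(T[:3,:3])[0],T[:3,3],np.array(p["mtx"]),np.array(p["dist"]))[0][:,0]
def shaker(X,S): # world -> shaker; S=(x,y,yaw)
    c,s=np.cos(S[2]),np.sin(S[2]); d=np.array(X,float)[:2]-S[:2]; return c*d[0]+s*d[1],-s*d[0]+c*d[1]
E
python3 - <<'E'
from h import *
a=cv2.imread("pics/top0.png")[145:245,255:450]; b=cv2.imread("pics/scene0.png")[150:255,290:450]
a=cv2.resize(a,None,fx=4,fy=4,interpolation=cv2.INTER_CUBIC)
cv2.imwrite("pics/crop1.png",a)
b=cv2.resize(b,None,fx=5,fy=5,interpolation=cv2.INTER_CUBIC);cv2.imwrite("pics/crop2.png",b)
im=cv2.imread("pics/top0.png")
hsv=cv2.cvtColor(im,cv2.COLOR_BGR2HSV)
m=((hsv[:,:,2]>110)).astype(np.uint8)[145:245,296:412]
m=cv2.morphologyEx(m,cv2.MORPH_CLOSE,np.ones((15,15)))
m=cv2.morphologyEx(m,cv2.MORPH_OPEN,np.ones((7,7)))
c=max(cv2.findContours(m,0,2)[0],key=cv2.contourArea)
r=cv2.minAreaRect(c); bx=cv2.boxPoints(r)+[296,145]; print(bx)
W=np.array([plane("top",u,45) for u in bx]);print(W.round(1),W.mean(0),[np.linalg.norm(W[i]-W[i-1]).round(1) for i in range(4)])
E
```

```text
[[305.         243.99998474]
 [305.         145.        ]
 [410.99998474 145.        ]
 [410.99998474 243.99998474]]
[[ 425.8  126.    45. ]
 [ 698.7  126.1   45. ]
 [ 698.6 -169.1   45. ]
 [ 424.3 -154.6   45. ]] [561.86881446 -17.8770389   45.        ] [np.float64(280.7), np.float64(272.9), np.float64(295.2), np.float64(274.7)]
```

View pics/crop1.png

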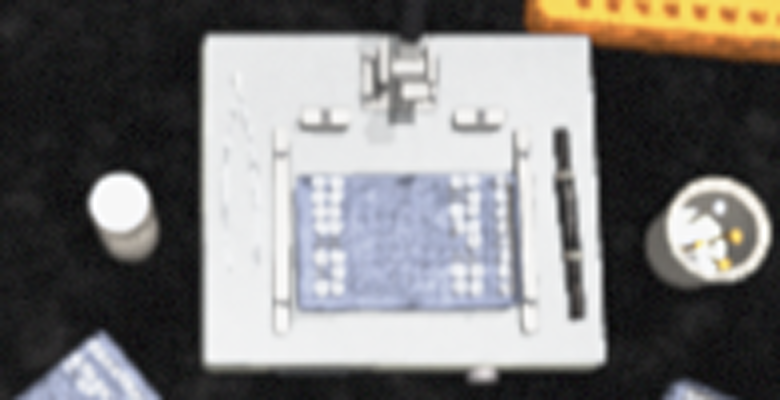

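The crop confirms it: this rack is between the rails, about 148×88 in proportion, and rests on the deck. Stops are at crop (325,120) and (478,120), the latch is at (405,85), rails run at crop x = 282 and 522–530, the marker is on the right margin and the forceps on the left.

```bash
python3 - <<'E'
from h import *
P={"TL":(203,35,45),"TR":(590,35,45),"BR":(606,362,45),"BL":(203,362,45),
"railL_b":(281,127,59),"railL_f":(283,331,59),"railR_b":(521,129,59),"railR_f":(530,331,59),
"stopL":(325,113,67),"stopR":(478,113,67),
"rkBL":(297,174,35+45),"rkBR":(513,174,80),"rkFL":(300,308,80),"rkFR":(517,308,80),"knob":(410,12,160),"brk":(410,65,101),
"spray":(120,203,118),"beaker":(716,230,73)}
for k,(u,v,z) in P.items(): print(k,plane("top",(255+u/4-.4,145+v/4-.4),z).round(1))
im=cv2.imread("pics/top0.png")
# knob candidates in scene for triangulation
b=cv2.imread("pics/scene0.png")[135:255,290:440]
cv2.imwrite("pics/crop2.png",cv2.resize(b,None,fx=5,fy=5,interpolation=cv2.INTER_CUBIC))
E
```

```text
TL [674.6 125.2  45. ]
TR [ 674.4 -143.    45. ]
BR [ 447.9 -142.8   45. ]
BL [449.3 125.1  45. ]
railL_b [605.7  72.5  59. ]
railL_f [468.1  72.5  59. ]
railR_b [604.  -89.5  59. ]
railR_f [467.3 -90.1  59. ]
stopL [613.3  43.2  67. ]
stopR [613.1 -59.4  67. ]
rkBL [568.8  63.1  80. ]
rkBR [568.4 -78.8  80. ]
rkFL [480.6  62.1  80. ]
rkFR [480. -78.  80.]
knob [652.9  -3.7 160. ]
brk [636.5 -10.3 101. ]
spray [542.3 175.7 118. ]
beaker [ 531.9 -212.7   73. ]
```

View pics/crop2.png

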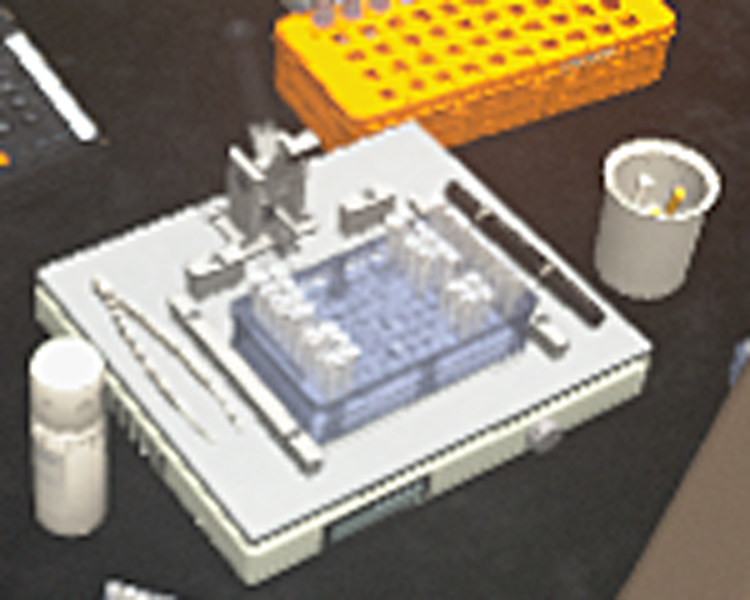

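Shaker centre is about (561.5, -8.9) with yaw near 0. The rack front is at x≈480.5, so it is about 37 mm short of home. The latch pivot is then at (636.5, -9, 90) and the ball is open at about (676.5, -9, 159). The second view shows the forceps on the left and the marker on the right. I'll get the tool axes next.

```bash
cat >> h.py <<'E'
from scipy.spatial.transform import Rotation as R
def to(target,yaw=None):
    o=env.get_obs();M=R.from_quat(o["orientation"]).as_matrix()
    print("t",round(o["t"],2),"pos",o["position"].round(1) if hasattr(o["position"],"round") else o["position"],"F",np.round(o["ft_force"],1),"gap",round(float(o["finger_gap"]),1))
    print("axes x,y,z:",M.T.round(3).tolist(),"shift in tool:",(M.T@(np.array(target)-o["position"])).round(1))
E
python3 -c "
from h import *
to([440,-9,200])"
```

```text
t 0.1 pos [ 214.2 -587.   230.8] F [-0.2 -0.3 -0.4] gap 85.4
axes x,y,z: [[-0.0, 0.001, -1.0], [0.343, -0.939, -0.001], [-0.939, -0.343, -0.0]] shift in tool: [  31.3 -465.5 -410.2]
```

```bash
python3 -m pendant '[[[0,-28,-30,4,0],[0,-28,-30,4,0],[0,-28,-30,4,0],[0,-30,-28,4,0],[0,-30,-28,4,0]]]'
python3 -m pendant '[[[0,-36,-16,0,0],[0,-38,-15,0,0],[0,-38,-15,0,0],[0,-38,-15,0,0],[0,-38,-15,0,0]]]'
python3 -c "
from h import *
to([455,-9,160])"
```

```text
t: 0.52
position: [325.2, -415.9, 227.7]
orientation: [-0.706, 0.007, 0.708, 0.009]
ft_force: [0.8, -1.2, 0.6]
finger_gap: 25.6
t: 0.93
position: [407.4, -224.9, 227.2]
orientation: [-0.706, 0.009, 0.708, 0.011]
ft_force: [0.3, -0.3, -0.8]
finger_gap: -0.0
t 0.93 pos [ 407.4 -224.9  227.2] F [ 0.3 -0.3 -0.8] gap -0.0
axes x,y,z: [[-0.003, 0.004, -1.0], [-0.028, -1.0, -0.004], [-1.0, 0.028, 0.003]] shift in tool: [  67.9 -216.9  -41.6]
```

```bash
python3 -m pendant '[[[0,-41,-9,-1.6,0],[0,-41,-9,0,0],[0,-41,-9,0,0],[0,-41,-8,0,0],[0,-41,-6,0,0]]]'
python3 -m pendant '[[[20,-10,0,0,0],[36,0,0,0,0],[36,0,0,0,0],[0,0,0,0,0],[0,0,0,0,0]]]'
python3 - <<'E'
from h import *
im=env.read_camera("top");cv2.imwrite("pics/c3.png",cv2.resize(im[145:285,270:430,::-1],None,fx=4,fy=4,interpolation=cv2.INTER_CUBIC))
w=env.read_camera("wrist");cv2.imwrite("pics/w3.png",w[:,:,::-1])
to([455,-9,58])
E
```

```text
t: 1.35
position: [448.5, -20.8, 227.5]
orientation: [-0.706, -0.002, 0.708, 0.001]
ft_force: [1.5, -0.7, 0.8]
finger_gap: 0.0
t: 1.77
position: [449.4, -1.5, 134.5]
orientation: [0.708, 0.005, -0.707, 0.002]
ft_force: [2.0, 0.1, 0.4]
finger_gap: 0.2
t 1.87 pos [449.8  -1.9 135.5] F [-0.9 -0.5  0.2] gap 0.1
axes x,y,z: [[0.003, 0.004, -1.0], [0.01, -1.0, -0.004], [-1.0, -0.01, -0.003]] shift in tool: [77.5  7.4 -4.9]
```

View pics/w3.png

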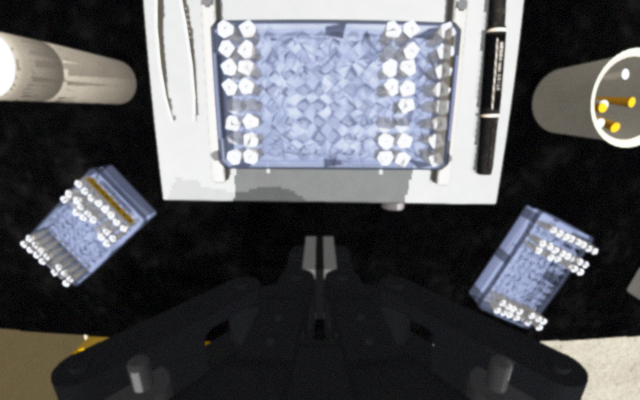

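The wrist view shows the rack between the rails, with its front top edge at v≈167, the deck front edge at v≈203 and the shut fingers at (320,255). I'll use these pixels as a second measurement.

```bash
python3 - <<'E'
from h import *
for k,u,z in [("rackFL",(217,167),80),("rackFR",(448,167),80),("rackBL",(222,21),80),("rackBR",(459,25),80),("deckL",(163,200),45),("deckR",(496,204),45),("railLf",(219,181),59),("railRf",(443,181),59),("tipL",(303,238),135),("tipR",(336,238),135)]:
    print(k,plane("wrist",u,z).round(1))
E
```

```text
rackFL [485.1  65.6  80. ]
rackFR [486.8 -84.7  80. ]
rackBL [572.1  57.2  80. ]
rackBR [571.9 -82.8  80. ]
deckL [452.6 123.1  45. ]
deckR [ 452.2 -142.3   45. ]
railLf [471.4  72.   59. ]
railRf [473.2 -91.1  59. ]
tipL [459.    6.7 135. ]
tipR [459.2  -9.6 135. ]
```

Both views agree on the rack being about 37 mm short, with a 2–4 mm offset in absolute x. I'll come down in front of the rack and push, watching the force.

```bash
python3 -m pendant '[[[25,4,-3,0,0],[25,3,-3,0,0],[20,0,-2,0,0],[9,0,0,0,0],[0,0,0,0,0]]]'
python3 -m pendant '[[[0,0,-3,0,0],[0,0,-4,0,0],[0,0,-4,0,0],[0,0,-4,0,0],[0,0,0,0,0]]]'
```

```text
t: 2.28
position: [464.4, -11.6, 63.1]
orientation: [0.714, 0.003, -0.7, 0.002]
ft_force: [-1.0, 0.9, 1.0]
finger_gap: -0.3
t: 2.7
position: [482.9, -12.3, 69.0]
orientation: [0.716, 0.002, -0.698, 0.002]
ft_force: [-0.5, -0.5, -1.1]
finger_gap: 0.2
```

```bash
python3 -m pendant '[[[4,0,0,0,0],[4,0,0,0,0],[4,0,0,0,0],[0,0,0,0,0],[0,0,0,0,0]]]'
python3 - <<'E'
from h import *
w=env.read_camera("wrist");cv2.imwrite("pics/w4.png",w[:,:,::-1])
to([482,-9,58])
E
```

```text
t: 3.12
position: [483.3, -12.0, 56.5]
orientation: [0.717, 0.002, -0.697, 0.002]
ft_force: [0.4, 0.2, 0.2]
finger_gap: 0.3
t 3.17 pos [483.3 -12.1  56.5] F [ 0.5 -0.5 -0.8] gap 0.1
axes x,y,z: [[0.027, -0.0, -1.0], [0.007, -1.0, 0.0], [-1.0, -0.007, -0.027]] shift in tool: [-1.5 -3.1  1.2]
```

View pics/w4.png

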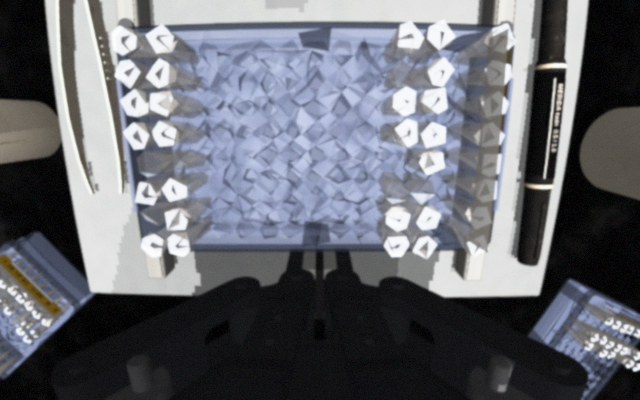

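The fingertips are at (320,255), centred low on the rack's front face and just about touching it. Now I push.

```bash
python3 -m pendant '[[[0,0,-4,0,0],[0,0,-5,0,0],[0,0,-5,0,0],[0,0,-4,0,0],[0,0,-3,0,0]]]'
python3 -m pendant '[[[0,0,-3,0,0],[0,0,-3,0,0],[0,0,-2,0,0],[0,0,-2,0,0],[0,0,0,0,0]]]'
python3 -c "
from h import *
to([510,-9,57])
w=env.read_camera('wrist');cv2.imwrite('pics/w5.png',w[:,:,::-1])"
```

```text
t: 3.58
position: [505.9, -11.9, 57.0]
orientation: [0.716, 0.002, -0.698, 0.002]
ft_force: [0.3, -0.5, -0.0]
finger_gap: -0.3
t: 4.0
position: [507.9, -11.2, 56.3]
orientation: [0.708, 0.003, -0.706, 0.002]
ft_force: [0.5, 0.3, -0.2]
finger_gap: -0.3
t 4.0 pos [507.9 -11.2  56.3] F [ 0.5  0.3 -0.2] gap -0.3
axes x,y,z: [[0.004, 0.002, -1.0], [0.008, -1.0, -0.002], [-1.0, -0.008, -0.004]] shift in tool: [-0.7 -2.2 -2.1]
```

View pics/w5.png

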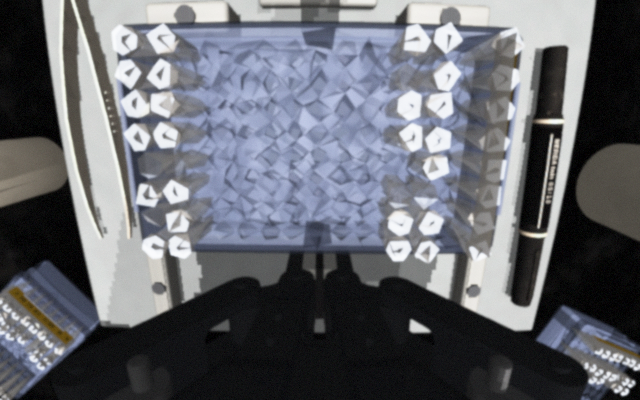

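The rack has moved with the fingers and its back edge (v≈25) is near the stops (v≈15–22). No contact force yet, so I keep pushing.

```bash
python3 -m pendant '[[[0,0,-4,0,0],[0,0,-4,0,0],[0,0,-3,0,0],[0,0,-3,0,0],[0,0,-3,0,0]]]'
python3 -c "
from h import *
to([510,-9,57])"
```

```text
t: 4.47
position: [507.6, -10.3, 55.2]
orientation: [-0.694, -0.005, 0.72, -0.001]
ft_force: [-17.4, -3.6, 10.9]
finger_gap: -0.5
t 4.47 pos [507.6 -10.3  55.2] F [-17.4  -3.6  10.9] gap -0.5
axes x,y,z: [[-0.037, 0.006, -0.999], [0.009, -1.0, -0.006], [-0.999, -0.009, 0.037]] shift in tool: [-1.9 -1.3 -2.3]
```

The force rose to -17 N at x≈507.6, against the predicted 506.5–510, so the rack is at the stops. I hold a moment, back off, rise and check.

```bash
python3 -m pendant '[[[0,0,0,0,0],[0,0,0,0,0],[0,0,3,0,0],[0,0,10,0,0],[0,0,12,0,0]]]'
python3 -m pendant '[[[-30,0,0,0,0],[-40,0,0,0,0],[-40,0,0,0,0],[-40,0,0,0,0],[0,0,0,0,0]]]'
python3 - <<'E'
from h import *
to([700,-9,215])
t=env.read_camera("top")[145:245,270:430,::-1]; w=env.read_camera("wrist")[:,:,::-1]
cv2.imwrite("pics/w6.png",w);cv2.imwrite("pics/t6.png",cv2.resize(t,None,fx=5,fy=5))
E
```

```text
t: 4.88
position: [483.9, -10.7, 56.2]
orientation: [-0.695, -0.005, 0.719, -0.001]
ft_force: [-0.2, 0.6, -0.4]
finger_gap: 0.3
t: 5.3
position: [484.0, -11.1, 210.0]
orientation: [-0.693, -0.006, 0.721, -0.001]
ft_force: [-0.3, -0.3, 0.3]
finger_gap: 0.3
t 5.3 pos [484.  -11.1 210. ] F [-0.3 -0.3  0.3] gap 0.3
axes x,y,z: [[-0.04, 0.006, -0.999], [0.009, -1.0, -0.007], [-0.999, -0.009, 0.04]] shift in tool: [-1.360e+01 -2.000e-01 -2.157e+02]
```

View pics/w6.png

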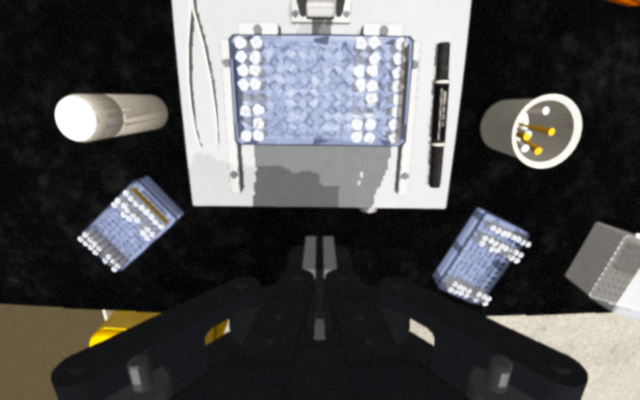

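The rack sits against both stops (image y≈33) and the marker and forceps have not moved. Next I check the distances, and the lamp's clearance behind the latch.

```bash
python3 - <<'E'
from h import *
a=plane("wrist",(320,144),80);b=plane("wrist",(320,207),45);c=plane("wrist",(322,36),80);print("front",a.round(1),"back",c.round(1),"deck",b.round(1),(a-b)[0])
def tri(u,v):
    o1,d1=ray("top",u);o2,d2=ray("scene",v)
    s=np.linalg.lstsq(np.c_[d1,-d2],o2-o1,rcond=None)[0];p,q=o1+s[0]*d1,o2+s[1]*d2
    return ((p+q)/2).round(0),np.linalg.norm(p-q).round(0)
print("lamp head left end",tri((421,90),(355,74)),"lamp right end",tri((580,12),(420,28)),"neck top",tri((465,8),(362,37)))
print("orange rack left front",plane("top",(388,150),40).round(0))
print("pivot px top",proj("top",[[636.5,-9,90],[676.5,-9,159]]).round(0))
E
```

```text
front [520.5  -9.7  80. ] back [604.7 -10.5  80. ] deck [451.4 -10.2  45. ] 69.10162954804127
lamp head left end (array([ 738., -114.,  308.]), np.float64(23.0)) lamp right end (array([ 931., -504.,  288.]), np.float64(3.0)) neck top (array([ 903., -228.,  327.]), np.float64(18.0))
orange rack left front [ 686. -105.   40.]
pivot px top [[356. 162.]
 [359. 139.]]
```

View pics/t6.png

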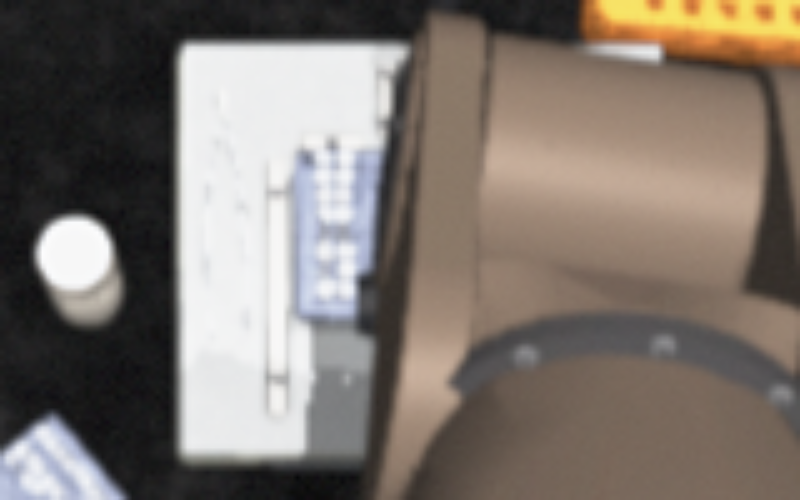

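The front-edge offset is 69 mm against 71 mm nominal, which is within calibration error. The lamp head is about 100 mm to the right and fairly high, so it clears. I'll check the rack and stop contact in one enlarged crop while moving above and behind the latch.

```bash
python3 - <<'E'
import cv2
w=cv2.imread("pics/w6.png")[5:165,215:425]
cv2.imwrite("pics/w6c.png",cv2.resize(w,None,fx=3.8,fy=3.7,interpolation=cv2.INTER_CUBIC)[:590])
E
```

```text
(no output)
```

View pics/w6c.png

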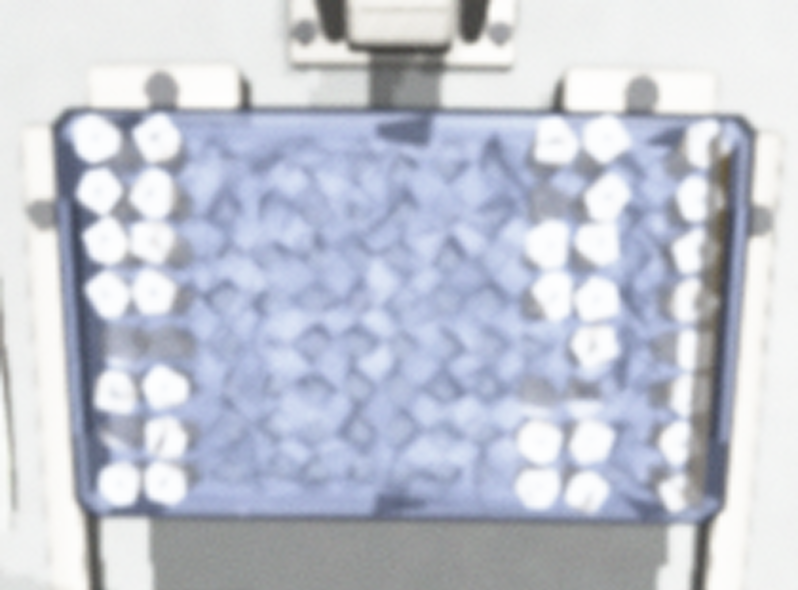

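```bash
python3 -m pendant '[[[-20,0,-20,0,0],[-2,0,-40,0,0],[-2,0,-40,0,0],[-2,0,-40,0,0],[0,0,0,0,0]]]'
python3 -c "
from h import *
to([712,-9,215])"
```

```text
t: 5.82
position: [623.5, -9.2, 218.0]
orientation: [-0.687, -0.006, 0.726, 0.0]
ft_force: [0.1, 0.1, 0.0]
finger_gap: -0.1
t 5.82 pos [623.5  -9.2 218. ] F [0.1 0.1 0. ] gap -0.1
axes x,y,z: [[-0.055, 0.009, -0.998], [0.008, -1.0, -0.009], [-0.998, -0.009, 0.055]] shift in tool: [ -1.8   0.6 -88.6]
```

The rack's back edge is flush with both stops (crop y≈108). The latch handle is clear ahead, so I go past the ball and then down behind it.

```bash
python3 -m pendant '[[[-2,0,-40,0,0],[-2,0,-40,0,0],[0,0,-12,0,0],[0,0,0,0,0],[0,0,0,0,0]]]'
python3 - <<'E'
from h import *
to([712,-9,150])
s=env.read_camera("scene")[:,:,::-1]; 
cv2.imwrite("pics/s7.png",cv2.resize(s[0:230,250:530],None,fx=2.6,fy=2.6,interpolation=cv2.INTER_CUBIC))
print("open ball px in crop",(proj("scene",[[676.5,-9,159]])-[250,0])*2.6)
E
```

```text
t: 6.23
position: [710.8, -7.6, 201.4]
orientation: [-0.68, -0.007, 0.733, 0.001]
ft_force: [0.4, -0.3, -0.3]
finger_gap: 0.1
t 6.23 pos [710.8  -7.6 201.4] F [ 0.4 -0.3 -0.3] gap 0.1
axes x,y,z: [[-0.076, 0.011, -0.997], [0.008, -1.0, -0.012], [-0.997, -0.009, 0.076]] shift in tool: [51.2  2.  -5.1]
open ball px in crop [[225.99854133 369.30407003]]
```

View pics/s7.png

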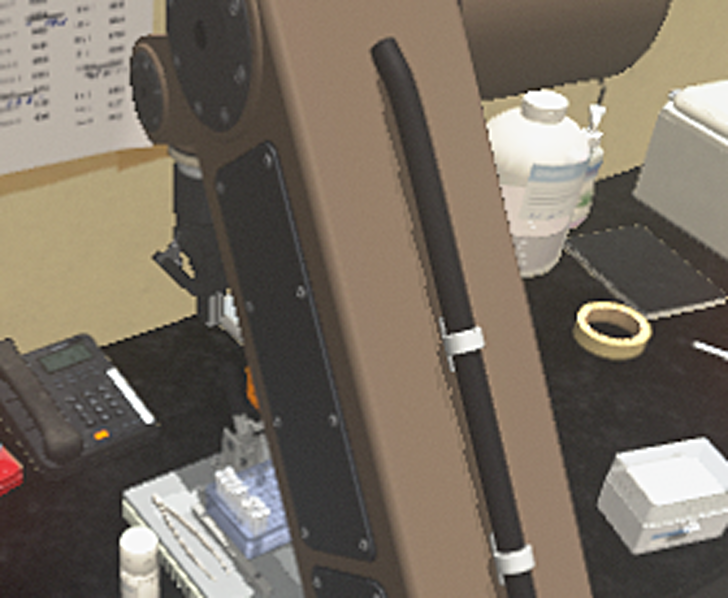

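The gripper (crop 205,300) is behind the latch with no force reading. The bracket is at (245,440) and the lamp is hidden by the arm. I descend behind the ball, watching the force.

```bash
python3 -m pendant '[[[17,1,-4,0,0],[18,1,-3,0,0],[16,0,0,0,0],[0,0,0,0,0],[0,0,0,0,0]]]'
python3 -c "
from h import *
to([690,-9,150])"
```

```text
t: 6.7
position: [708.0, -9.1, 148.3]
orientation: [-0.679, -0.007, 0.734, 0.001]
ft_force: [0.5, 0.1, -0.4]
finger_gap: -0.2
t 6.7 pos [708.   -9.1 148.3] F [ 0.5  0.1 -0.4] gap -0.2
axes x,y,z: [[-0.079, 0.012, -0.997], [0.008, -1.0, -0.012], [-0.997, -0.009, 0.079]] shift in tool: [-0.2 -0.2 18. ]
```

```bash
python3 -m pendant '[[[1,0,6,0,0],[1,0,7,0,0],[1,0,7,0,0],[1,0,7,0,0],[1,0,7,0,0]]]'
python3 -c "
from h import *
to([650,-9,150])"
```

```text
t: 7.12
position: [677.6, -9.7, 155.1]
orientation: [-0.688, -0.006, 0.726, 0.001]
ft_force: [4.7, 0.5, 2.4]
finger_gap: -0.0
t 7.12 pos [677.6  -9.7 155.1] F [4.7 0.5 2.4] gap -0.0
axes x,y,z: [[-0.053, 0.01, -0.999], [0.008, -1.0, -0.01], [-0.999, -0.008, 0.053]] shift in tool: [ 6.6 -0.9 27.3]
```

I have contact, with +4.7 N on the tool, so the latch is turning. I continue past centre.

```bash
python3 -m pendant '[[[3,0,7,0,0],[2,0,8,0,0],[2,0,8,0,0],[2,0,8,0,0],[1,0,6,0,0]]]'
python3 -c "
from h import *
to([640,-9,150])"
```

```text
t: 7.53
position: [636.6, -9.9, 152.2]
orientation: [-0.691, -0.006, 0.723, 0.0]
ft_force: [0.4, -0.4, 0.7]
finger_gap: 0.4
t 7.53 pos [636.6  -9.9 152.2] F [ 0.4 -0.4  0.7] gap 0.4
axes x,y,z: [[-0.044, 0.009, -0.999], [0.008, -1.0, -0.009], [-0.999, -0.009, 0.044]] shift in tool: [ 2.1 -0.9 -3.5]
```

The force is gone, so it should have snapped. I back off, rise and swing clear for the check.

```bash
python3 -m pendant '[[[-5,0,-8,0,0],[-35,0,0,0,0],[-40,0,0,0,0],[-20,0,20,0,0],[0,0,40,0,0]]]'
python3 -m pendant '[[[0,0,41,0,0],[0,10,38,0,0],[0,30,28,0,0],[0,35,20,0,0],[0,38,15,0,0]]]'
python3 -m pendant '[[[0,40,5,0,0],[0,40,5,0,0],[0,40,5,0,0],[0,40,5,0,0],[0,0,0,0,0]]]'
python3 - <<'E'
from h import *
to([0,0,0])
t=env.read_camera("top")[:,:,::-1]; s=env.read_camera("scene")[:,:,::-1]
a=cv2.resize(t[135:245,265:450],(740,440),interpolation=cv2.INTER_CUBIC)
cv2.imwrite("pics/t8.png",a);cv2.imwrite("pics/s8.png",s);cv2.imwrite("pics/t8full.png",t)
x=cv2.resize(t[135:245,275:425],(400,293),interpolation=cv2.INTER_CUBIC);y=cv2.resize(s[135:255,290:440],(400,320),interpolation=cv2.INTER_CUBIC)
cv2.imwrite("pics/both8.png",np.hstack([cv2.resize(t[135:245,290:425],(400,326),interpolation=3),cv2.resize(s[135:257,290:440],(400,326),interpolation=3)]))
print("shut/open ball top px",proj("top",[[596.5,-9,159],[676.5,-9,159]]),"scene",proj("scene",[[596.5,-9,159],[676.5,-9,159]]))
E
```

```text
t: 7.95
position: [590.8, -11.6, 257.6]
orientation: [-0.689, -0.006, 0.724, 0.0]
ft_force: [-0.5, -0.5, 0.8]
finger_gap: -0.0
t: 8.37
position: [442.7, -123.1, 268.3]
orientation: [-0.691, -0.009, 0.723, -0.003]
ft_force: [1.1, -1.1, 1.3]
finger_gap: -0.2
t: 8.78
position: [421.5, -294.7, 272.5]
orientation: [-0.693, -0.007, 0.721, -0.004]
ft_force: [-0.7, 0.2, 0.3]
finger_gap: 0.1
t 8.78 pos [ 421.5 -294.7  272.5] F [-0.7  0.2  0.3] gap 0.1
axes x,y,z: [[-0.04, 0.004, -0.999], [0.015, -1.0, -0.005], [-0.999, -0.015, 0.04]] shift in tool: [ 290.5 -299.7  405.6]
shut/open ball top px [[359.81569635 169.97714429]
 [358.95036496 138.57439464]] scene [[353.21417805 158.06575217]
 [336.92251589 142.04002694]]
```

View pics/both8.png

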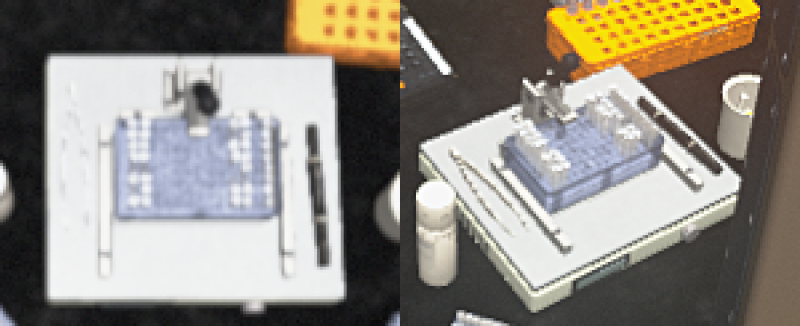

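The handle leans forward over the rack with its nose on the back edge. The ball is at top (359.5,168) and scene (353.7,160), against (360,170) and (353,158) predicted for shut. One last numeric check on rack and objects before handing in.

```bash
python3 - <<'E'
from h import *
for n,v,z in(("rack front",208.2,80),("rack back",135+118*.3374,80),("deck front",135+302*.3374,45),("deck back",135+56*.3374,45)): print(n,plane("top",(355,v-.3),z)[0].round(1))
a=cv2.imread("pics/top0.png",0);b=cv2.imread("pics/t8full.png",0)
for k,(x0,x1,y0,y1) in {"marker":(388,404,172,230),"tweezers":(308,323,158,220),"spray":(274,298,184,216),"beaker":(414,450,186,220)}.items():
    print(k,"shift px",np.round(cv2.phaseCorrelate(a[y0:y1,x0:x1].astype(float),b[y0:y1,x0:x1].astype(float)),2).tolist() if 0 else cv2.absdiff(a[y0:y1,x0:x1],b[y0:y1,x0:x1]).mean().round(1))
E
```

```text
rack front 516.0
rack back 605.3
deck front 444.6
deck back 673.8
marker shift px 1.5
tweezers shift px 1.4
spray shift px 2.1
beaker shift px 2.3
```

```bash
python3 -c "
from station import env
print(env.sign_off(), env.get_obs()['t'])"
```

```text
the job is handed in; nothing more can be done
the job is handed in; nothing more can be done
```

The rack is home against the back stops and the toggle latch is shut over its back edge. I handed the job in at about 9 s of robot time. `sign_off` gives no verdict.

- **Rack:** I pushed it about 37 mm with the shut fingertips, low on the middle of its front face, until the force rose to about 17 N at the stops. The enlarged picture showed its back edge flush with both stops while the latch was still open.
- **Latch:** I went down behind the ball and pushed it forward. The force was about 5 N partway over and had dropped to zero by the end of the push, as expected once it snaps past centre.

**Last checks:**
- The rack centre measured within about 1.5 mm of home in the top view.
- The ball was within about 2 pixels of its predicted shut position in both cameras. That is about 5 mm in the top view, so the latch angle itself is not measured finely.
- The marker, forceps, beaker and spray bottle showed no visible change from the first picture.
- The arm was clear of everything and the force reading was near zero.

**Disagreement:** an earlier wrist-camera measurement put the rack about 2 mm short of home by its front edge, and nearly 4 mm short by its centre. The camera calibration is only good to about 2 mm, so I relied on the stop force, the flush edge and the final top-view measurement instead.

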